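# Ready the clamp-on hanging scale

### The job

Get the hanging scale ready for weighing spice: push its folded arm round until it stops, pointing out over the counter, then hang the copper-coloured scoop by its handle bar across both prongs of the arm's double hook, let go of it and let it steady. With the scoop hanging there, press the scale's sprung tare lever right down to its stop and let it come back up. Leave everything else on the counter standing where it is.

Things in the scene. Friction and masses are not known exactly. Their poses are not given: they have to be found in the camera images.
- bracket: clamp-on aluminium hanging scale, fixed: a 24 mm round post clamped squarely, anywhere along it, to the 60 mm high steel ledge at the back (ledge front edge 40 mm behind the post's axis), and on it a scale head (60 x 70 x 45 mm, top 295 mm above the counter). Origin: on the counter on the post's axis; -x points to the robot's side, y along the ledge
- swing_arm (a joint): angle of the horizontal arm about the post, rad: 0 = fully out, at its stop, pointing along the bracket's -x; grows as it is folded to the bracket's +y side (robot's left); starts at 0.55 to 0.9. Stays where left; about 2 N at the hook turns it
- swing_hinge (a point): point on the post's axis at the arm's mid height, 230 mm above the counter; turns with the arm: -x axis points along the arm to the hook, z up
- fork_seat (a point): seat of the double hook, 170 mm from the post's axis, 218 mm above the counter: where the middle of the scoop's bar must rest, the bar lying along y. Axes as swing_hinge. Two parallel round steel prongs 8 mm thick, at y = +38 and -38 mm, open space between; each has a steep-sided notch that settles the bar at the seat (prong centre line there 8 mm below the seat)
- prong_tip (a point): upturned tip of the prong at y = -38 mm: 22 mm beyond the seat (-x); the prong's top there is 32 mm above the seat (point at its centre line, 28 mm above). The other prong is the same at y = +38 mm
- fork_cross (a point): centre of the 92 mm wide, 14 mm thick crosspiece that carries the prongs, 60 mm behind the seat (+x) and 12 mm above it; a bar 16 mm wide joins it to the post. On the seat's back side the prong rises to a hump 22 mm behind the seat, top 28 mm above it
- tare_lever (a joint): angle of the tare lever, rad: 0 = at rest, up; 0.6 = pressed fully down to its stop. Sprung: it returns to 0 by itself; about 2 N on the knob starts it and 6 N holds it at the stop
- lever_knob (a point): centre of the 24 mm black ball on the end of the tare lever, a steel rod out of the scale head's -y side (robot's right). At rest 301 mm above the counter and 121 mm to the right of the post's axis; at the stop it is 50 mm lower and level movement is negligible. Pivot: 85 mm in +y from and 26 mm below the resting knob
- scoop: copper-coloured steel scoop, 0.22 to 0.36 kg: a flat tray 180 mm long (x), 80 mm wide (y), walls 40 mm high at the back (-x) and 22 mm in front, front end open, with a carrying handle over it lengthways. Origin under the middle of its floor, z up. It stands on the black trivet at the start
- scoop_grip (a point): middle of the scoop's handle bar, 125 mm above the scoop's underside: a straight round bar 8 mm thick running along the scoop's x axis from 60 mm to -60 mm, with a leg down at each end; clear space of 85 mm under it down to the tray's walls. Axes as the scoop. Either way round on the hook will do
- trivet: round black silicone trivet, 160 mm across, 6 mm thick, lying fixed on the counter under the scoop. Origin at the centre of its underside
- vial_stand: wooden stand with a row of six corked glass spice vials, 160 x 50 mm, 122 mm tall, beside the scoop; to be left alone. Origin at the centre of its underside, x along the row
- oil_bottle: green glass oil bottle, 60 mm across, 260 mm tall, standing between the scoop and the scale, at the near or the far side; to be left alone. Origin at the centre of its underside
- jar: low glass jar, 68 mm across, 100 mm tall; to be left alone. Origin at the centre of its underside
- bowl: small blue bowl, 110 mm across, 45 mm tall, standing below about where the scoop will hang; to be left alone. Origin at the centre of its underside
- mortar: marble mortar, 100 mm across, 85 mm tall, to the left; to be left alone. Origin at the centre of its underside
- mug: steel mug, 72 mm across plus a handle, 85 mm tall, to the left below the folded arm; to be left alone. Origin at the centre of its underside
Mind the look-alikes: they are no part of the job. There is more than one size of the scoop; the job needs the smaller.

How it is judged:
By the outcome, as a careful person would: the job done as asked, in the order asked, and still so for the second after the job is handed in, with the robot touching nothing.
It also fails if it takes over 72 s, if anything falls off the work surface, if the arm or the gripper's body presses on something with over 40 N, if the wrist force passes 120 N, or if a joint passes its speed limit or range.

### The arm

A 6-joint arm with a two-finger parallel gripper is mounted at the origin on the work surface. World frame = base frame: x ahead of the robot, y to its left, z up, the work surface at z = 0. Lengths are in m, angles in rad, forces in N, time in s.
With the tool pointing down it reaches from about 0.275 to 0.975 m from the base axis. Payload 8.4 kg.
Tool frame: the origin (TCP) lies on the centre line of the jaws, within the pads' length; the fingertips stand 25 mm ahead of it and the grasp point (between the pads) lies 6 mm ahead of it; z points along the fingers, y is the line along which they close (so a half turn about z gives the same grasp; the last joint's range is limited). The gripper opens to 92 mm and grips with 3 to 60 N. Pads are 20 mm wide; open, the fingers measure 128 mm over their backs; the gripper's body (75 mm by 189 mm) begins 69 mm behind the grasp point.
Start: joints at [-1.188, 0.353, 1.633, -0, 1.155, -0.002], TCP at [0.235, -0.579, 0.24] pointing down, gripper open.
Joint ranges: [-2.63, 2.63], [-0.92, 2.1], [0.06, 2.66], [-1.3, 4.44], [0, 2.69], [-3.02, 3.02]. Speed limits (rad/s): [2.22, 2.22, 2.79, 3.14, 3.14, 3.14].

### API

Orientations are given as a unit quaternion [w, x, y, z].
In Python, from rig import readout, viewer, finish_job gives the robot as it stands. The module is installed in compiled form; this text tells all that it offers.
- The arm moves only by the shell command python3 -m handwheel 'ROWS' [OPENING]. ROWS is JSON, a list of rows, each a list of 4 numbers: the shift along the world's x, y, z each as a share of 0.02 m, from -1 to 1, then the turn about the world's z as a share of 4 degrees, from -1 to 1. A call has 1 to 5 rows; each row shifts and turns the commanded pose from where the row before left it; what a row does not reach is not made up. A row lasts 1/8 s, in which the tool goes at most 62.5 mm and 10.7 degrees, less where a joint would pass 70% of its speed; a pose out of reach is approached as far as the arm can. A call with a number of a shift or a turn outside -1 to 1 is refused whole. A call with a gripper value outside its range is refused whole. OPENING is the opening, from 0 (shut) to 1 (fully open), set as the call begins (- or left out, the last holds). The fingers move at their own pace and stop on an object; the grip force is fixed at half the most. Time passes only in rows, so rows that do not move let the fingers close. It gives the time, the measured TCP pose, the force, the opening and the grip force at its end, in the units of the state.
- readout.sense(): the state, without advancing time (a new reading comes with each control period).
- viewer.read_camera(name): name is "scene" or "top" or "wrist"; returns a dict with "img" (480x640x3 uint8, red, green, blue), "intrinsics" (3x3 intrinsics, pixels), "R" (3x3) and "t" (3): a world point X has camera coordinates R X + t; the wrist camera has in their place "hand_eye" (4x4, takes a point from camera to tool coordinates, whose origin is the TCP and whose axes are the flange's). Camera axes: x right, y down, z forward; pixel columns grow to the right and rows downward; lengths in m; the calibration is good to about 2 mm. A picture is of the moment at which its call begins: read the wrist's pose just before it. There is no depth.
- finish_job(): hands the job in; it is judged then, once.
The state is a dict: "t": time; "qpos": joint angles; "qd": joint speeds; "joint_torque": joint torques, N m; "eef_pos": TCP position; "ee_rot": TCP orientation; "ft_force": force on the tool from outside, world axes, zero at the start; "ft_torque": the same for the moment, N m; "gripper_width": opening from 0.0 (shut) to 1.0 (fully open); "finger_force": force on a finger pad.
Only numpy, scipy, OpenCV 4.12 (cv2) and the standard library are available. Lean on these libraries where they do the work, as an engineer would, in place of code of your own. Each camera call takes 0.05 s, during which the arm holds its last target. There are 200 camera calls.

## Working session

There is one attempt and no reset: what is moved stays moved. The work goes in short steps, Python scripts to look and compute and a shell command to move; the robot and the scene stay as the last step left them, time stands still between calls to the robot, and variables do not carry over. Pictures are saved under pics/ and viewed, at most 10 in all, crops included, and the job is handed in when it is done.

```bash
mkdir -p pics; cat > h.py <<'E'
import numpy as np,cv2
from rig import readout,viewer
def ray(c,u,v):
    K=np.array(c["intrinsics"]);R=np.array(c["R"]);t=np.array(c["t"])
    d=R.T@np.linalg.inv(K)@np.array([u,v,1.]);return -R.T@t,d
def onz(c,u,v,z):
    o,d=ray(c,u,v);return o+d*(z-o[2])/d[2]
def tri(c1,p1,c2,p2):
    o1,d1=ray(c1,*p1);o2,d2=ray(c2,*p2)
    s=np.linalg.lstsq(np.c_[d1,-d2],o2-o1,rcond=None)[0]
    a=o1+d1*s[0];b=o2+d2*s[1];return (a+b)/2,np.linalg.norm(a-b)
def proj(c,X):
    p=np.array(c["intrinsics"])@(np.array(c["R"])@np.array(X)+np.array(c["t"]));return p[:2]/p[2]
E
python3 - <<'E'
from h import *
import pickle
d={}
for n in("scene","top"):
    c=viewer.read_camera(n);d[n]=c;cv2.imwrite(f"pics/{n}0.png",c["img"][:,:,::-1])
    print(n,ray(c,320,240))
pickle.dump(d,open("c0.pkl","wb"))
print(readout.sense())
E
```

```text
scene (array([ 1.08953478, -0.2839175 ,  1.29969061]), array([-0.47828916,  0.16191564, -0.86319827]))
top (array([ 0.27395271, -0.05210677,  1.59425632]), array([ 0.08821056, -0.01017977, -0.99629479]))
{'t': 0.1, 'qpos': array([-1.18841097e+00,  3.53576277e-01,  1.63403019e+00,  2.07738942e-05,
        1.15517987e+00, -2.39766102e-03]), 'qd': array([ 3.85641257e-04, -6.19582520e-04, -1.15390948e-03,  1.08548960e-03,
        1.24966183e-03,  9.00340157e-05]), 'joint_torque': array([ 1.82163094e-03, -5.94903266e+01, -3.34928799e+01,  7.00211688e-02,
        1.82871928e-02, -4.08578182e-05]), 'eef_pos': array([ 0.23445944, -0.57893255,  0.23895302]), 'ee_rot': array([-5.87895364e-04,  9.81550398e-01,  1.91202667e-01, -1.03385928e-04]), 'ft_force': array([-0.32322195,  0.48494496,  0.59429265]), 'ft_torque': array([-0.0432963 ,  0.01191119,  0.0376573 ]), 'finger_force': 0.0, 'gripper_width': 1.0023630899655005}
```

View pics/scene0.png

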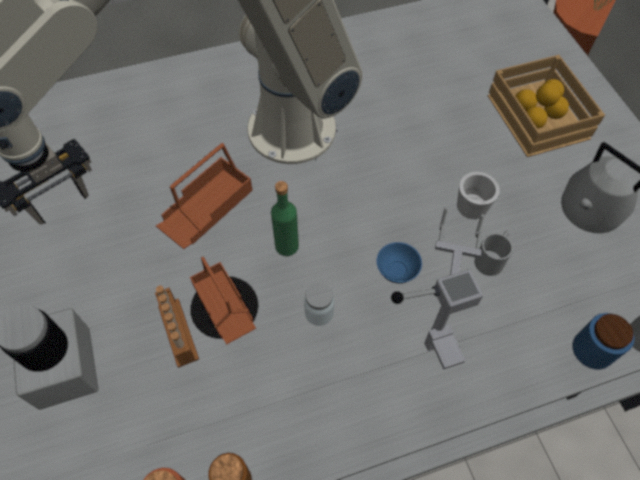

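View pics/top0.png

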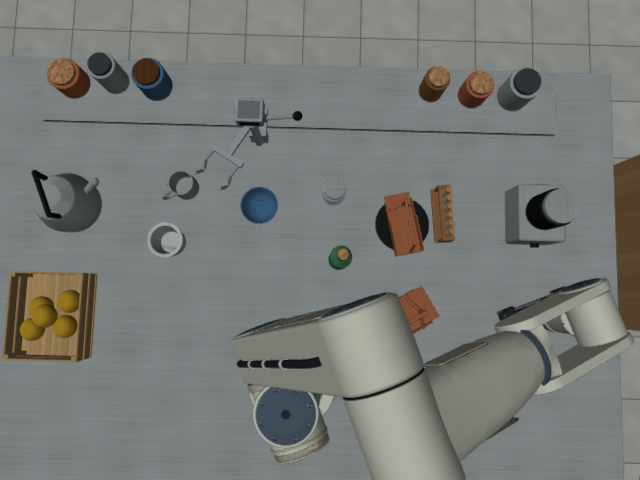

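The scene view shows the bracket head at (460,290), arm crosspiece at (457,248), prongs at (443,225) and (480,225), and black knob at (397,297). There are two candidate scoops: A on the black trivet, scene (225,300) / top (404,224), and B on the bare counter, scene (205,205) / top (420,310). A fits because it stands on the trivet and looks smaller, so I'll confirm it in an enlarged crop.

```bash
python3 - <<'E'
from h import *
import pickle
d=pickle.load(open("c0.pkl","rb"))
b=lambda n,x,y,w,h,W,H:cv2.resize(d[n]["img"][y:y+h,x:x+w,::-1],(W,H),interpolation=cv2.INTER_CUBIC)
# each panel x4 of 200x150->; 2x2 panels
im=np.vstack([np.hstack([b("scene",150,140,130,98*2+20,360,598)[:598], b("top",365,180,110,165,399,598)])])
cv2.imwrite("pics/crop1.png",im); print(im.shape)
im=np.hstack([b("scene",380,190,140,190,400,543),b("top",190,85,120,163,400,543)])
cv2.imwrite("pics/crop2.png",im)
E
```

```text
(598, 759, 3)
```

View pics/crop1.png

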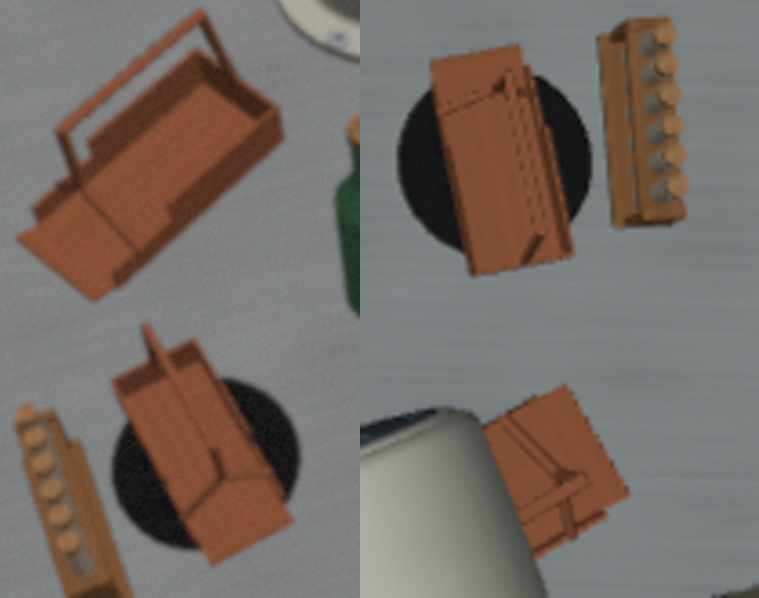

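View pics/crop2.png

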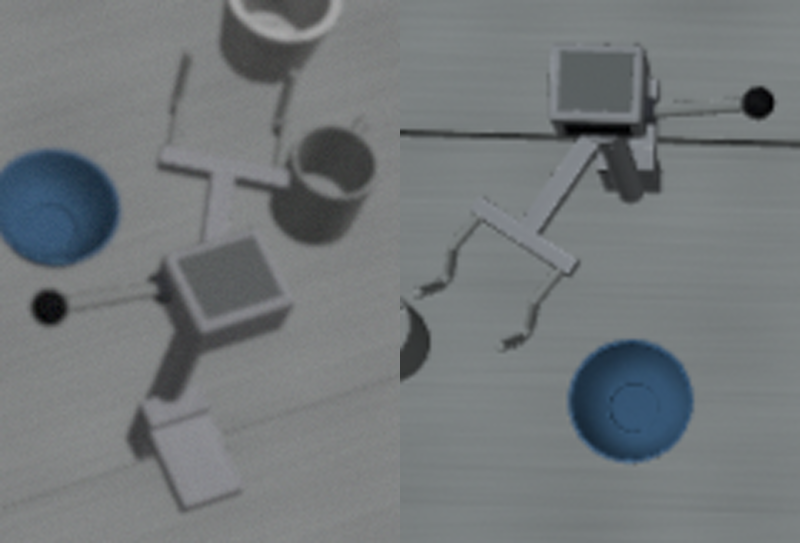

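Crop 1 confirms scoop A: it stands on the trivet beside the vials and is plainly smaller than B, so it is the one to use. Its handle ends are at scene (203.4,257.7)/(228.7,303.2) and top (415.5,245.1)/(407.2,200.4). In crop 2 the knob is at scene (397,297.5) / top (297.4,115.9), and the prong tips are at top (195,173) and (221,189).

```bash
python3 - <<'E'
from h import *
import pickle
np.set_printoptions(precision=4,suppress=True)
d=pickle.load(open("c0.pkl","rb"));S,T=d["scene"],d["top"]
def mask(c,lo,hi,box):
    m=cv2.inRange(cv2.cvtColor(c["img"],cv2.COLOR_RGB2HSV),lo,hi);x,y,w,h=box
    z=np.zeros_like(m);z[y:y+h,x:x+w]=m[y:y+h,x:x+w];M=cv2.moments(z,True);return M["m10"]/M["m00"],M["m01"]/M["m00"],M["m00"]
P=lambda n,p,q:print(n,*tri(S,p,T,q))
P("back",(203.4,257.7),(415.5,245.1));P("front",(228.7,303.2),(407.2,200.4))
for n,q in(("back",(415.5,245.1)),("front",(407.2,200.4))):print(n,onz(T,*q,.131))
for n,p in(("back",(203.4,257.7)),("front",(228.7,303.2))):print(n,"S",onz(S,*p,.131))
ks=mask(S,(0,0,0),(180,255,45),(385,285,25,25));kt=mask(T,(0,0,0),(180,255,45),(288,106,18,20))
print(ks,kt);P("knob",ks[:2],kt[:2]);print(onz(T,*kt[:2],.301),onz(S,*ks[:2],.301))
P("tipL",(445.5,208.6),(220.9,189.4));P("tipR",(482.2,216.3),(195.4,173.5))
for q in((220.9,189.4),(195.4,173.5)):print("tip T",onz(T,*q,.25))
for q in((445.5,208.6),(482.2,216.3)):print("tip S",onz(S,*q,.25))
for n,q in(("head",(x,y)) for x,y in((235.6,98.5),(262.9,98.5),(261.4,124),(235,125.5))):print("headtop",onz(T,*q,.295))
print("ledge",onz(T,45,121.5,.06),onz(T,553,134.5,.06))
# crosspiece ends, top mid height .230 -> top face .237
for q in((482,200),(578,267)):print("cross",onz(T,190+(q[0]-400)/3.333,85+q[1]/3.333,.237))
for q in((163,155),(288,182)):print("crossS",onz(S,380+q[0]/2.857,190+q[1]/2.857,.237))
g=mask(T,(60,80,20),(85,255,255),(310,230,60,60));print("bottle T",g)
for n,p,z in(("bottle cap",(343,255),.26),("jar",(334.5,189),.1),("bowl",(259,205),.045),("mug",(182,183),.085),("mortar",(165,240),.085)):print(n,onz(T,*p,z))
tv=onz(T,402,225,.006);print("trivet",tv)
for q in((600,35),(635,30),(610,225),(685,215)):print("vial",onz(T,365+(q[0]-360)/3.627,180+q[1]/3.627,.06))
print("bottle S",onz(S,281,188,.26))
E
```

```text
back [ 0.3982 -0.3258  0.1244] 0.004194227755881315
front [ 0.5217 -0.301   0.1215] 0.0069440533583647575
back [ 0.3972 -0.3266  0.131 ]
front [ 0.5193 -0.3028  0.131 ]
back S [ 0.4027 -0.3235  0.131 ]
front S [ 0.5273 -0.2976  0.131 ]
(396.8854166666667, 297.1145833333333, 96.0) (297.01612903225805, 115.35483870967742, 62.0)
knob [ 0.6947 -0.0009  0.2991] 0.0016376992424315022
[ 0.6944 -0.0002  0.301 ] [ 0.6953 -0.0022  0.301 ]
tipL [0.515  0.1889 0.242 ] 0.0012871378167492499
tipR [0.5548 0.2563 0.2374] 0.000798207686925386
tip T [0.5134 0.1869 0.25  ]
tip T [0.5521 0.253  0.25  ]
tip S [0.5195 0.186  0.25  ]
tip S [0.5613 0.2503 0.25  ]
headtop [0.7346 0.1535 0.295 ]
headtop [0.7367 0.086  0.295 ]
headtop [0.6717 0.0871 0.295 ]
headtop [0.6659 0.1519 0.295 ]
ledge [0.7316 0.7399 0.06  ] [ 0.7386 -0.7389  0.06  ]
cross [0.6304 0.2108 0.237 ]
cross [0.5802 0.1349 0.237 ]
crossS [0.5865 0.1388 0.237 ]
crossS [0.635  0.2137 0.237 ]
bottle T (338.63604240282683, 258.35335689045934, 283.0)
bottle cap [ 0.3566 -0.1235  0.26  ]
jar [ 0.5508 -0.104   0.1   ]
bowl [0.5075 0.1112 0.045 ]
mug [0.5578 0.3268 0.085 ]
mortar [0.3949 0.3651 0.085 ]
trivet [ 0.4662 -0.3096  0.006 ]
vial [ 0.5646 -0.3838  0.06  ]
vial [ 0.5695 -0.4116  0.06  ]
vial [ 0.4135 -0.3925  0.06  ]
vial [ 0.4231 -0.4515  0.06  ]
bottle S [ 0.3667 -0.1263  0.26  ]
```

```bash
H="python3 -m handwheel"
$H '[[0.39,1,1,-0.92],[0.39,1,1,-0.92],[0.39,1,1,-0.92],[0.39,1,1,-0.92],[0.39,1,1,-0.92]]' 0
$H '[[0.39,1,1,-0.92],[0.39,1,0,0],[0.39,1,0,0],[0.39,1,0,0],[0.39,1,0,0]]' >/dev/null
$H '[[0.39,1,0,0],[0.39,1,0,0],[0.39,1,0,0],[0.39,1,0,0],[0.39,1,0,0]]' >/dev/null
$H '[[0.39,1,0,0],[0.39,1,0,0],[0.39,1,0,0],[0.39,1,0,0],[0.39,1,0,0]]' >/dev/null
$H '[[0.39,1,0,0],[0.39,1,0,0],[0.39,1,0,0],[0.39,1,0,0],[0.39,1,0,0]]'
$H '[[0.39,1,0,0],[0.39,1,0,0],[0.39,1,0,0],[0.39,1,0,0],[0.39,1,0,0]]' >/dev/null
$H '[[0.39,1,0,0],[0.39,1,0,0],[0.39,1,0,0],[0.39,1,0,0],[0.39,1,0,0]]' >/dev/null
$H '[[0.39,1,0,0],[0.39,1,0,0],[0.39,1,0,0],[0.39,1,0,0],[0.39,1,0,0]]' >/dev/null
$H '[[0.39,1,0,0],[0.39,1,0,0],[0.39,1,0,0],[0,0,0,0]]'
```

```text
t: 0.72
eef_pos: [0.2737, -0.4784, 0.3399]
ee_rot: [-0.0, 1.0, 0.031, -0.0]
ft_force: [-0.1, 0.2, -0.3]
gripper_width: 0.479
finger_force: 0.0
t: 3.22
eef_pos: [0.4295, -0.0779, 0.3593]
ee_rot: [-0.0, 1.0, 0.0, -0.0]
ft_force: [-0.6, 0.3, -0.5]
gripper_width: 0.009
finger_force: 0.0
t: 5.6
eef_pos: [0.5704, 0.2822, 0.3591]
ee_rot: [0.0, 1.0, 0.0, -0.0]
ft_force: [0.5, -0.4, 0.4]
gripper_width: 0.003
finger_force: 0.0
```

```bash
H="python3 -m handwheel"
$H '[[0.2,0.5,0,0],[0,0,-1,0],[0,0,-1,0],[0,0,-1,0],[0,0,-1,0]]'
$H '[[0,0,-1,0],[0,0,-1,0],[0,0,0,0]]'
$H '[[-0.2,-0.8,0,0],[-0.2,-0.8,0,0],[-0.2,-0.8,0,0],[-0.2,-0.8,0,0]]'
$H '[[-0.2,-0.6,0,0],[-0.2,-0.6,0,0],[-0.2,-0.6,0,0]]'
```

```text
t: 6.22
eef_pos: [0.5741, 0.2905, 0.2792]
ee_rot: [-0.0, 1.0, -0.001, 0.0]
ft_force: [-0.0, -0.6, 0.5]
gripper_width: 0.004
finger_force: 0.0
t: 6.6
eef_pos: [0.5733, 0.2901, 0.2383]
ee_rot: [0.001, 1.0, -0.001, -0.001]
ft_force: [-0.4, -0.6, -0.4]
gripper_width: 0.001
finger_force: 0.0
t: 7.1
eef_pos: [0.558, 0.2254, 0.2402]
ee_rot: [-0.0, 1.0, -0.0, 0.001]
ft_force: [-0.8, 2.8, -0.4]
gripper_width: 0.001
finger_force: 1.9
t: 7.48
eef_pos: [0.5455, 0.19, 0.2394]
ee_rot: [0.0, 1.0, -0.0, -0.0]
ft_force: [-2.3, 2.7, 0.6]
gripper_width: 0.004
finger_force: 1.6
```

```bash
H="python3 -m handwheel"
$H '[[0,-0.25,0,0],[0,-0.1,0,0]]'; $H '[[0,-0.1,0,0],[0,0,0,0]]';$H '[[0,-0.1,0,0],[0,0,0,0]]'
```

```text
t: 7.72
eef_pos: [0.5461, 0.1834, 0.2396]
ee_rot: [0.0, 1.0, -0.0, 0.0]
ft_force: [-1.8, 2.8, 0.3]
gripper_width: 0.006
finger_force: 1.2
t: 7.98
eef_pos: [0.5463, 0.1817, 0.2395]
ee_rot: [0.0, 1.0, -0.0, 0.0]
ft_force: [0.0, 1.5, -0.3]
gripper_width: -0.0
finger_force: 0.4
t: 8.22
eef_pos: [0.546, 0.1797, 0.2395]
ee_rot: [0.0, 1.0, -0.0, 0.0]
ft_force: [-1.7, 2.1, -0.0]
gripper_width: 0.007
finger_force: 0.8
```

```bash
H="python3 -m handwheel"
$H '[[0,-0.1,0,0],[0,-0.1,0,0],[0,0,0,0]]'; $H '[[0,-0.1,0,0],[0,0,0,0]]';$H '[[0,-0.1,0,0],[0,0,0,0]]'
```

```text
t: 8.6
eef_pos: [0.546, 0.1759, 0.2396]
ee_rot: [-0.0, 1.0, -0.0, -0.0]
ft_force: [-2.1, 4.5, -0.2]
gripper_width: 0.005
finger_force: 2.1
t: 8.85
eef_pos: [0.5459, 0.1756, 0.2397]
ee_rot: [-0.002, 1.0, -0.0, 0.0]
ft_force: [-1.7, 12.5, -0.6]
gripper_width: 0.007
finger_force: 6.1
t: 9.1
eef_pos: [0.5459, 0.1753, 0.2397]
ee_rot: [-0.003, 1.0, -0.001, 0.0]
ft_force: [-2.9, 21.4, -2.1]
gripper_width: 0.004
finger_force: 10.3
```

```bash
H="python3 -m handwheel"
$H '[[0,1,0,0],[0,1,0,0],[0,0,1,0],[0,0,1,0],[0,0,1,0]]' >/dev/null
$H '[[0,0,1,0],[0,-1,1,0],[0,-1,1,0],[0,-1,0,0],[0,-1,0,0]]' >/dev/null
$H '[[-0.16,-1,0,0],[-0.16,-1,0,0],[-0.16,-1,0,0],[-0.16,-1,0,0],[-0.16,-1,0,0]]' 0.5
$H '[[-0.16,-1,0,0],[-0.16,-1,0,0],[-0.16,-1,0,0],[-0.16,-1,0,0],[-0.16,-1,0,0]]' >/dev/null
$H '[[-0.16,-1,0,0.9],[-0.16,-1,0,0.9],[-0.16,-1,0,0.9],[-0.16,-1,0,0],[-0.16,-1,0,0]]' >/dev/null
$H '[[-0.16,-1,0,0],[-0.16,-1,0,0],[-0.16,-1,0,0],[-0.16,-1,0,0],[-0.16,-1,0,0]]' >/dev/null
$H '[[-0.16,-1,0,0],[-0.16,-1,0,0],[-0.16,-1,0,0],[-0.16,-1,0,0],[-0.16,-0.5,-1,0]]' >/dev/null
$H '[[0,0,-1,0],[0,0,-1,0],[0,0,0,0]]'
python3 - <<'E'
from h import *
import pickle
s=readout.sense();d={"s":s}
for n in("wrist","top"):
    c=viewer.read_camera(n);d[n]=c
pickle.dump(d,open("c1.pkl","wb"))
im=np.vstack([d["wrist"]["img"][:,:,::-1][:,:]]);cv2.imwrite("pics/w1.png",im)
c=d["top"]["img"][85:205,180:310,::-1];cv2.imwrite("pics/t1.png",cv2.resize(c,None,fx=4,fy=4,interpolation=2))
print(s["eef_pos"],s["ee_rot"],d["wrist"]["hand_eye"],d["wrist"]["intrinsics"])
E
```

```text
t: 10.98
eef_pos: [0.5297, 0.0304, 0.3596]
ee_rot: [-0.0, 1.0, -0.0, 0.0]
ft_force: [-0.5, 0.1, -0.3]
gripper_width: 0.494
finger_force: 0.0
t: 13.85
eef_pos: [0.4652, -0.3584, 0.2982]
ee_rot: [-0.001, 0.996, 0.094, -0.001]
ft_force: [-0.0, 0.1, 0.6]
gripper_width: 0.499
finger_force: 0.0
[ 0.46521013 -0.35838844  0.2981763 ] [-9.85053668e-04  9.95595275e-01  9.37437564e-02 -1.08891661e-03] [[ 5.04768163e-04 -9.56785395e-01 -2.90794520e-01  8.14785410e-02]
 [ 9.99999322e-01  7.88021289e-04 -8.56960577e-04  5.44854192e-04]
 [ 1.04907964e-03 -2.90793891e-01  9.56785144e-01 -1.46079551e-01]
 [ 0.00000000e+00  0.00000000e+00  0.00000000e+00  1.00000000e+00]] [[376.37085725   0.         316.79169314]
 [  0.         376.37085725 239.5416002 ]
 [  0.           0.           1.        ]]
```

View pics/w1.png

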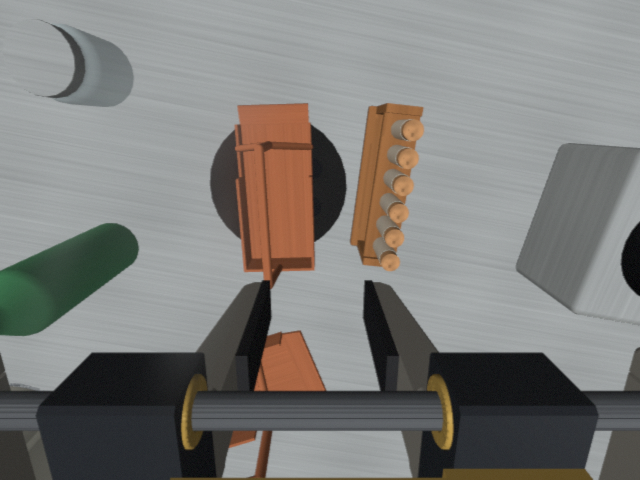

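View pics/t1.png

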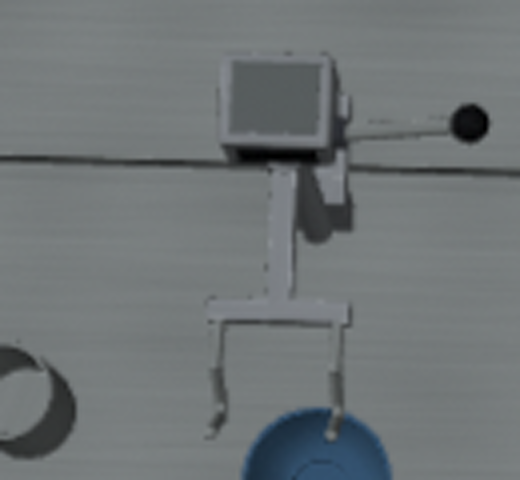

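The arm is now fully out and square to the ledge, with prong tips at top (232.5,194) and (263,194). In the wrist view the handle bar runs from (264,147) to (268,281), left of the jaw centre.

```bash
python3 - <<'E'
from h import *
import pickle
from scipy.spatial.transform import Rotation as Ro
d=pickle.load(open("c1.pkl","rb"));s=d["s"];w=d["wrist"];q=s["ee_rot"]
Rt=Ro.from_quat([q[1],q[2],q[3],q[0]]).as_matrix();E=np.array(w["hand_eye"]);Ki=np.linalg.inv(w["intrinsics"])
def wz(u,v,z):
    o=Rt@E[:3,3]+s["eef_pos"];r=Rt@E[:3,:3]@Ki@[u,v,1];return o+r*(z-o[2])/r[2]
a,b=wz(264,145,.133),wz(268,280,.133);print(a,b,(a+b)/2,np.linalg.norm(a-b),np.degrees(np.arctan2(*(a-b)[1::-1])))
print("tool yaw",np.degrees(2*np.arctan2(q[2],q[1])))
for z in(.006,):print("trivet",wz(279,183,z))
T=d["top"]
for p in((232.5,194),(263,194)):print("tips",onz(T,*p,.248))
for p in((206,310),(350,314)):print("cross",onz(T,180+p[0]/4,85+p[1]/4,.237))
E
```

```text
[ 0.52199341 -0.3043127   0.133     ] [ 0.40659732 -0.32503909  0.133     ] [ 0.46429537 -0.31467589  0.133     ] 0.11724265483434741 10.182373582059705
tool yaw 10.758050990804334
trivet [ 0.47305459 -0.31159058  0.006     ]
tips [0.50286654 0.15753718 0.248     ]
tips [0.50516316 0.08087143 0.248     ]
cross [0.58608538 0.16552096 0.237     ]
cross [0.58627972 0.07359529 0.237     ]
```

```bash
H="python3 -m handwheel"
$H '[[-0.05,1,0,-0.1],[0,1,0,0],[0,0.18,-1,0],[0,0,-1,0],[0,0,-1,0]]' 
$H '[[0,0,-1,0],[0,0,-1,0],[0,0,-1,0],[0,0,-1,0],[0,0,-1,0]]'
$H '[[0,0,-0.05,0],[0,0,0,0],[0,0,0,0],[0,0,0,0]]' 0
$H '[[0,0,0,0],[0,0,1,0],[0,0,1,0],[0,0,0,0]]'
```

```text
t: 14.58
eef_pos: [0.4652, -0.3132, 0.2397]
ee_rot: [0.0, 0.996, 0.091, 0.0]
ft_force: [-0.4, -0.4, -0.7]
gripper_width: 0.501
finger_force: 0.0
t: 15.2
eef_pos: [0.4653, -0.3134, 0.1397]
ee_rot: [0.0, 0.996, 0.091, 0.0]
ft_force: [-0.6, -1.0, -0.1]
gripper_width: 0.502
finger_force: 0.0
t: 15.7
eef_pos: [0.4653, -0.3147, 0.1393]
ee_rot: [0.0, 0.996, 0.09, 0.0]
ft_force: [-0.0, 0.4, 1.4]
gripper_width: 0.089
finger_force: 2.5
t: 16.2
eef_pos: [0.4656, -0.3152, 0.1796]
ee_rot: [0.001, 0.996, 0.09, 0.001]
ft_force: [0.1, 0.3, -2.4]
gripper_width: 0.078
finger_force: 30.0
```

```bash
H="python3 -m handwheel"
$H '[[0,0,1,0],[0,0,1,0],[0,0,1,0],[0,0,1,0],[0,0,1,0]]' >/dev/null
$H '[[0,0,1,0],[0,0,1,0],[0,0,1,0],[0,0,1,0],[0,0,1,0]]' 
$H '[[0,0.5,1,0.5],[0,0.8,1,0.5],[0,0.8,1,0.8],[0,0.8,0,0.8],[0,0.8,0,0.8]]' >/dev/null
$H '[[0,0.8,0,0.8],[0,0.8,0,0.8],[0,0.8,0,0.8],[0,0.8,0,0.8],[0,0.8,0,0.8]]' >/dev/null
$H '[[0,0.8,0,0.8],[0,0.8,0,0.8],[0,0.8,0,0.8],[0,0.8,0,0.8],[0,0.8,0,0.8]]' 
$H '[[-0.2,0.8,0,0.8],[-0.2,0.8,0,0.8],[-0.2,0.8,0,0.8],[-0.2,0.8,0,0.8],[-0.2,0.8,0,0.8]]' >/dev/null
$H '[[-0.2,0.8,0,0.8],[-0.2,0.8,0,0.8],[-0.2,0.8,0,0.8],[-0.2,0.8,0,0.55],[0,0.8,0,0]]' >/dev/null
$H '[[0,0.8,0,0],[0,0.5,0,0],[0,0,0,0],[0,0,0,0]]'
python3 - <<'E'
from h import *
import pickle
d={"s":readout.sense()}
for n in("scene","top","wrist"): d[n]=viewer.read_camera(n)
pickle.dump(d,open("c2.pkl","wb"))
a=cv2.resize(d["scene"]["img"][100:350,280:547,::-1],(400,375));b=cv2.resize(d["wrist"]["img"][:,:,::-1],(400,300))
cv2.imwrite("pics/m2.png",np.hstack([a,np.vstack([b,np.zeros((75,400,3),np.uint8)])]))
E
```

```text
t: 17.45
eef_pos: [0.4647, -0.3146, 0.3778]
ee_rot: [-0.001, 0.996, 0.09, -0.001]
ft_force: [-0.3, -0.8, -2.5]
gripper_width: 0.075
finger_force: 30.0
t: 19.32
eef_pos: [0.465, -0.0796, 0.4386]
ee_rot: [0.0, 0.882, 0.471, 0.0]
ft_force: [0.4, 0.1, -1.2]
gripper_width: 0.073
finger_force: 30.0
t: 21.08
eef_pos: [0.4291, 0.1051, 0.4385]
ee_rot: [0.0, 0.745, 0.668, -0.0]
ft_force: [0.1, -0.4, -1.7]
gripper_width: 0.077
finger_force: 30.0
```

View pics/m2.png

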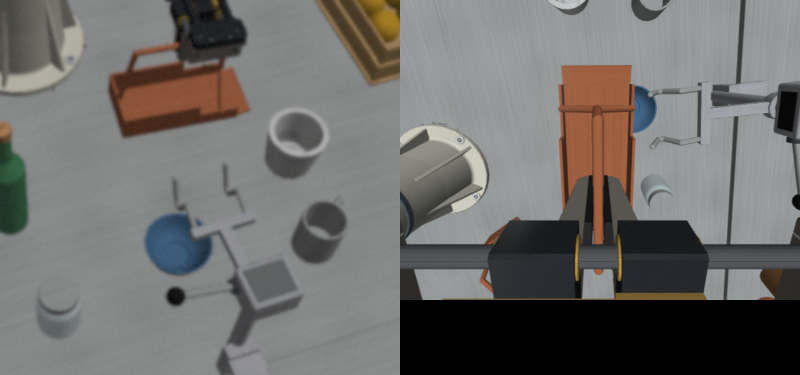

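The scoop hangs from the jaws and looks level. Its far bar end is at wrist (315,173) and its near end at scene (370,137). I'll check the tilt numerically before going down.

```bash
python3 - <<'E'
from h import *
import pickle
from scipy.spatial.transform import Rotation as Ro
np.set_printoptions(precision=4,suppress=True)
d=pickle.load(open("c2.pkl","rb"));s=d["s"];w=d["wrist"];q=s["ee_rot"]
Rt=Ro.from_quat([q[1],q[2],q[3],q[0]]).as_matrix();E=np.array(w["hand_eye"]);K=np.array(w["intrinsics"])
yaw=2*np.arctan2(q[2],q[1]);u=np.array([np.cos(yaw),np.sin(yaw),0]);p=s["eef_pos"]
for t in(-3,0,3):
    for sg in(1,-1):
        a=np.radians(t);X=p+[0,0,-.008]+.06*sg*(u*np.cos(a)+[0,0,sg*0+np.sin(a)])
        c=E[:3,:3].T@(Rt.T@(X-p)-E[:3,3]);r=K@c;print(t,sg,"wrist",r[:2]/r[2],"scene",proj(d["scene"],X))
E
```

```text
-3 1 wrist [318.6439 180.0023] scene [433.507  125.1661]
-3 -1 wrist [318.2229 425.681 ] scene [372.7595 133.3597]
0 1 wrist [318.6736 180.8648] scene [433.8188 124.0498]
0 -1 wrist [318.2055 421.0293] scene [372.589  134.4702]
3 1 wrist [318.7036 182.1733] scene [434.049  122.9423]
3 -1 wrist [318.1891 416.2593] scene [372.5042 135.561 ]
```

```bash
H="python3 -m handwheel"
$H '[[0.05,0.4,-0.8,0.8],[0,0.37,-0.8,0.75],[0,0,-0.8,0],[0,0,-0.8,0],[0,0,-0.8,0]]' >/dev/null
$H '[[0,0,-0.8,0],[0,0,-0.8,0],[0,0,-0.8,0],[0,0,-0.8,0],[0,0,-0.5,0]]' >/dev/null
$H '[[0,0,0,0],[0,0,0,0]]'
python3 - <<'E'
from h import *
import pickle
d={"s":readout.sense()}
for n in("scene","wrist"): d[n]=viewer.read_camera(n)
pickle.dump(d,open("c3.pkl","wb"))
a=cv2.resize(d["scene"]["img"][100:350,280:547,::-1],(400,375));b=cv2.resize(d["wrist"]["img"][:,:,::-1],(400,300))
cv2.imwrite("pics/m3.png",np.hstack([a,np.vstack([b,np.zeros((75,400,3),np.uint8)])]))
E
```

```text
t: 22.72
eef_pos: [0.4303, 0.1208, 0.285]
ee_rot: [0.0, 0.707, 0.707, 0.0]
ft_force: [-0.3, 0.4, -2.1]
gripper_width: 0.075
finger_force: 30.0
```

View pics/m3.png

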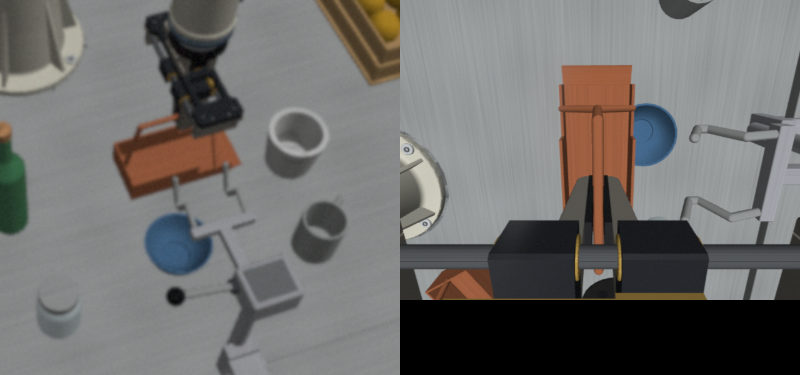

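In the wrist view the prong tips are at (475,213) and (464,331) and the far bar end is at (315,173). I'll check the fork's y and x against the scoop from here.

```bash
python3 - <<'E'
from h import *
import pickle
from scipy.spatial.transform import Rotation as Ro
d=pickle.load(open("c3.pkl","rb"));s=d["s"];w=d["wrist"];q=s["ee_rot"]
Rt=Ro.from_quat([q[1],q[2],q[3],q[0]]).as_matrix();E=np.array(w["hand_eye"]);Ki=np.linalg.inv(w["intrinsics"])
def wz(u,v,z):
    o=Rt@E[:3,3]+s["eef_pos"];r=Rt@E[:3,:3]@Ki@[u,v,1];return o+r*(z-o[2])/r[2]
print(wz(475,213,.248),wz(464,331,.248),"far",wz(315,171,.277),"near",wz(316,434,.277))
E
```

```text
[0.50828107 0.16089266 0.248     ] [0.51029382 0.09469162 0.248     ] far [0.42882967 0.18488973 0.277     ] near [0.4291493  0.05289764 0.277     ]
```

```bash
H="python3 -m handwheel"
$H '[[0.8,0,0,0],[0.8,0,0,0],[0.8,0,0,0],[0.8,0,0,0],[0.8,0,0,0]]' 
$H '[[0.75,0,0,0],[0,0,0,0],[0,0,-0.7,0],[0,0,-0.7,0],[0,0,0,0]]'
$H '[[0,0,-0.5,0],[0,0,-0.3,0],[0,0,0,0]]'
$H '[[0,0,-0.2,0],[0,0,-0.2,0],[0,0,0,0]]'
```

```text
t: 23.45
eef_pos: [0.5112, 0.1207, 0.2844]
ee_rot: [-0.0, 0.707, 0.707, -0.0]
ft_force: [-0.0, -0.3, -2.8]
gripper_width: 0.075
finger_force: 30.0
t: 24.08
eef_pos: [0.5236, 0.1205, 0.2549]
ee_rot: [-0.001, 0.707, 0.707, -0.001]
ft_force: [-0.7, 0.2, -2.7]
gripper_width: 0.073
finger_force: 30.0
t: 24.45
eef_pos: [0.5247, 0.1206, 0.2401]
ee_rot: [-0.0, 0.707, 0.707, -0.0]
ft_force: [0.0, -0.2, -3.0]
gripper_width: 0.075
finger_force: 30.0
t: 24.82
eef_pos: [0.5261, 0.1209, 0.2328]
ee_rot: [0.001, 0.707, 0.707, 0.001]
ft_force: [5.2, -0.1, -2.8]
gripper_width: 0.078
finger_force: 30.0
```

```bash
H="python3 -m handwheel"
$H '[[0.1,0,0,0],[0,0,-0.15,0],[0,0,0,0]]' 
$H '[[0,0,-0.1,0],[0,0,-0.1,0],[0,0,0,0]]'
```

```text
t: 25.2
eef_pos: [0.5277, 0.1208, 0.2296]
ee_rot: [0.0, 0.707, 0.707, 0.001]
ft_force: [5.6, 0.3, -3.3]
gripper_width: 0.078
finger_force: 30.0
t: 25.58
eef_pos: [0.5289, 0.1209, 0.2265]
ee_rot: [0.001, 0.707, 0.707, 0.002]
ft_force: [7.5, 0.2, 0.8]
gripper_width: 0.072
finger_force: 30.0
```

```bash
H="python3 -m handwheel"
$H '[[0.12,0,0,0],[0,0,0,0]]' 
$H '[[0,0,-0.07,0],[0,0,0,0]]'; $H '[[0,0,-0.07,0],[0,0,0,0]]'
```

```text
t: 25.82
eef_pos: [0.5296, 0.1207, 0.2256]
ee_rot: [0.0, 0.707, 0.707, 0.0]
ft_force: [3.7, 0.2, 0.9]
gripper_width: 0.074
finger_force: 30.0
t: 26.08
eef_pos: [0.5298, 0.1208, 0.2249]
ee_rot: [0.0, 0.707, 0.707, 0.0]
ft_force: [3.6, 0.1, 6.9]
gripper_width: 0.073
finger_force: 30.0
t: 26.32
eef_pos: [0.5299, 0.1208, 0.2246]
ee_rot: [0.0, 0.707, 0.707, 0.001]
ft_force: [-1.4, -1.0, 17.6]
gripper_width: 0.075
finger_force: 30.0
```

```bash
H="python3 -m handwheel"
$H '[[0,0,0.1,0],[0,0,0,0]]'
$H '[[0,0,0,0],[0,0,0,0],[0,0,0,0],[0,0,0,0]]' 0.3
$H '[[0,0,0.3,0],[0,0,0.5,0],[0,0,0.8,0],[0,0,1,0],[0,0,1,0]]'
$H '[[0,0,1,0],[0,0,1,0],[0,0,1,0],[0,0,0,0],[0,0,0,0]]'
python3 - <<'E'
from h import *
import pickle
d={"s":readout.sense()}
for n in("scene","wrist","top"): d[n]=viewer.read_camera(n)
pickle.dump(d,open("c4.pkl","wb"))
a=cv2.resize(d["scene"]["img"][150:350,330:543,::-1],(400,375),interpolation=2);b=cv2.resize(d["wrist"]["img"][:,:,::-1],(400,300))
cv2.imwrite("pics/m4.png",np.hstack([a,np.vstack([b,np.zeros((75,400,3),np.uint8)])]))
E
```

```text
t: 26.58
eef_pos: [0.5297, 0.1208, 0.2251]
ee_rot: [0.0, 0.707, 0.707, 0.0]
ft_force: [2.2, -0.7, 5.2]
gripper_width: 0.072
finger_force: 30.0
t: 27.08
eef_pos: [0.529, 0.1207, 0.2245]
ee_rot: [-0.0, 0.707, 0.707, -0.0]
ft_force: [-0.1, 0.5, -1.3]
gripper_width: 0.297
finger_force: 0.0
t: 27.7
eef_pos: [0.5296, 0.1208, 0.2987]
ee_rot: [0.0, 0.707, 0.707, 0.0]
ft_force: [0.1, 0.0, -0.3]
gripper_width: 0.295
finger_force: 0.0
t: 28.32
eef_pos: [0.5291, 0.1206, 0.3566]
ee_rot: [-0.0, 0.707, 0.707, -0.0]
ft_force: [0.1, -0.0, 0.1]
gripper_width: 0.299
finger_force: 0.0
```

View pics/m4.png

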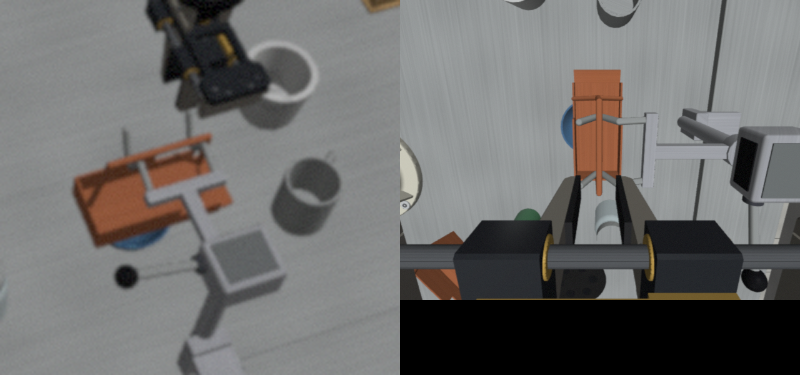

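The scoop hangs level on both prongs and is free of the gripper. The knob is clear, at scene crop (126,277). Next is the lever.

```bash
H="python3 -m handwheel"
$H '[[0,-0.5,1,0],[0,-1,0,0],[0,-1,0,0],[0,-1,0,0],[0,-1,0,0]]' 0 >/dev/null
$H '[[0.5,-1,0,0],[1,-0.55,0,0],[1,0,0,0],[1,0,0,0],[1,0,0,0]]' >/dev/null
$H '[[1,0,0,0],[1,0,0,0],[1,0,0,0],[0.85,0,0,0],[0,0,0,0]]'
$H '[[0,0,-0.9,0],[0,0,-0.5,0],[0,0,-0.5,0],[0,0,-0.5,0],[0,0,0,0]]'
```

```text
t: 30.35
eef_pos: [0.6967, -0.0015, 0.3755]
ee_rot: [-0.0, 0.708, 0.707, -0.001]
ft_force: [-0.1, 0.3, -0.1]
gripper_width: 0.009
finger_force: 0.0
t: 30.98
eef_pos: [0.6963, -0.0005, 0.3283]
ee_rot: [-0.0, 0.707, 0.707, -0.0]
ft_force: [-0.1, -1.5, 3.0]
gripper_width: 0.005
finger_force: 1.4
```

```bash
H="python3 -m handwheel"
$H '[[0,0,-0.5,0],[0,0,-0.5,0],[0,0,-0.5,0],[0,0,0,0]]'
$H '[[0,0,-0.3,0],[0,0,-0.1,0],[0,0,0,0]]'
$H '[[0,0,-0.1,0],[0,0,0,0]]'
```

```text
t: 31.48
eef_pos: [0.6963, -0.0002, 0.2978]
ee_rot: [-0.0, 0.707, 0.707, -0.0]
ft_force: [1.3, -2.7, 5.0]
gripper_width: 0.007
finger_force: 2.1
t: 31.85
eef_pos: [0.6964, 0.0, 0.291]
ee_rot: [-0.0, 0.707, 0.707, 0.0]
ft_force: [0.2, -0.6, 4.5]
gripper_width: 0.004
finger_force: 2.4
t: 32.1
eef_pos: [0.6964, 0.0002, 0.2891]
ee_rot: [-0.0, 0.707, 0.707, 0.0]
ft_force: [-0.3, 1.0, 5.5]
gripper_width: 0.007
finger_force: 2.5
```

```bash
H="python3 -m handwheel"
$H '[[0,0,-0.1,0],[0,0,0,0]]'
$H '[[0,0,-0.1,0],[0,0,0,0]]'
```

```text
t: 32.35
eef_pos: [0.6964, 0.0004, 0.2871]
ee_rot: [-0.0, 0.707, 0.707, 0.0]
ft_force: [-0.8, 1.8, 5.1]
gripper_width: 0.003
finger_force: 2.7
t: 32.6
eef_pos: [0.6965, 0.0006, 0.2855]
ee_rot: [-0.0, 0.707, 0.707, 0.001]
ft_force: [-0.6, 2.0, 6.7]
gripper_width: 0.01
finger_force: 3.2
```

```bash
H="python3 -m handwheel"
$H '[[0,0,-0.1,0],[0,0,0,0]]'
$H '[[0,0,-0.05,0],[0,0,0,0]]'
```

```text
t: 32.85
eef_pos: [0.6966, 0.0006, 0.2849]
ee_rot: [-0.0, 0.707, 0.707, 0.001]
ft_force: [-3.4, 2.2, 13.9]
gripper_width: 0.005
finger_force: 7.1
t: 33.1
eef_pos: [0.6966, 0.0007, 0.2846]
ee_rot: [0.0, 0.707, 0.707, 0.001]
ft_force: [-4.5, 3.4, 17.2]
gripper_width: 0.005
finger_force: 9.1
```

At the stop: force jumped to 17 N with no further travel. Now I'll let the lever come up and retreat.

```bash
H="python3 -m handwheel"
$H '[[0,0,0.5,0],[0,0,0.6,0],[0,0,0.6,0],[0,0,0.6,0],[0,0,0.6,0]]'
$H '[[0,0,1,0],[0,0,1,0],[0,0,1,0],[0,0,1,0],[0,0,0,0]]'
$H '[[-1,-1,0,0],[-1,-1,0,0],[-1,-1,0,0],[-1,-1,0,0],[0,0,0,0]]'
python3 - <<'E'
from h import *
d={n:viewer.read_camera(n) for n in("scene","top")}
a=cv2.resize(d["scene"]["img"][100:400,140:540,::-1],(400,300),interpolation=2);b=cv2.resize(d["top"]["img"][80:320,140:460,::-1],(400,300),interpolation=2)
c=cv2.resize(d["scene"]["img"][200:340,350:537,::-1],(400,300),interpolation=2);e=cv2.resize(d["top"]["img"][95:230,200:380,::-1],(400,300),interpolation=2)
cv2.imwrite("pics/m5.png",np.vstack([np.hstack([a,b]),np.hstack([c,e])]))
E
```

```text
t: 33.72
eef_pos: [0.6962, -0.0001, 0.3402]
ee_rot: [-0.0, 0.707, 0.707, -0.0]
ft_force: [-0.2, -0.4, -0.3]
gripper_width: 0.007
finger_force: 0.0
t: 34.35
eef_pos: [0.697, -0.0005, 0.4221]
ee_rot: [0.001, 0.707, 0.707, 0.001]
ft_force: [-1.0, -0.6, -0.7]
gripper_width: 0.009
finger_force: 0.0
t: 34.98
eef_pos: [0.6152, -0.0814, 0.4195]
ee_rot: [-0.0, 0.708, 0.706, -0.0]
ft_force: [-0.4, 0.2, -0.6]
gripper_width: 0.005
finger_force: 0.0
```

View pics/m5.png

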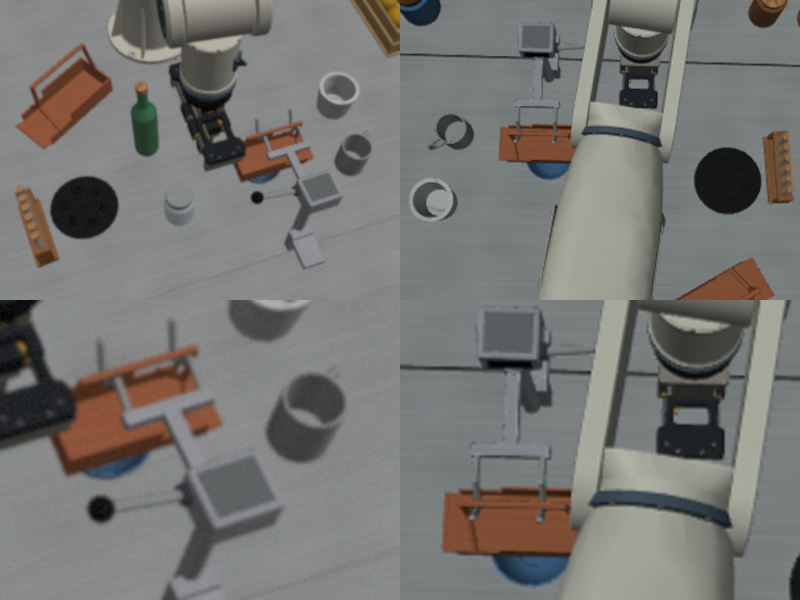

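The scoop hangs on both prongs, the knob is back at scene (397,298) as at the start, and the other things are standing in place.

```bash
python3 -m handwheel '[[0,0,0,0],[0,0,0,0],[0,0,0,0],[0,0,0,0],[0,0,0,0]]' >/dev/null; python3 -c "
from rig import finish_job
print(finish_job())"
```

```text
the job is handed in; nothing more can be done
None
```

The job is handed in at about 36 s: the arm is out against its stop, the smaller copper scoop hangs steady across both prongs, the tare lever was pressed to its stop and came back up, and nothing else appeared moved in the last pictures.

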